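# Bring the empty baking cup under the piping nozzle

### The job

Push the cup carousel round by its spokes until the one empty foil cup stands squarely at the red pointer and comes to rest there, and only then push the nozzle's swing arm round to its stop, so that the nozzle hangs over that cup. Grasp and lift nothing: push on the spokes and the arm only, keep off the cups and the round board, and leave the shaker and the jar where they stand.

Things in the scene. Friction and masses are not known exactly. Their poses are not given: they have to be found in the camera images.
- cup_empty: the empty silver foil cup, 85 mm across the rim, 58 mm across the foot, 48 mm high; origin at the centre of its underside. It stands loose in one of the four seats of the round board, 115 mm from the carousel's axis, with about 3 mm of play; its rim is 68 mm above the worktop
- cup_full_0: a foil cup of the same size filled with yellow batter, in another seat; origin at the centre of its underside
- cup_full_1: a second foil cup filled with batter, as above
- cup_full_2: a third foil cup filled with batter, as above
- board: the round wooden board of the carousel, 320 mm across, with four seats 90 degrees apart; its top is 20 mm above the worktop; origin on the turning axis at worktop height. It turns with the spokes; not to be touched
- carousel_axis (a point): point on the upright turning axis of the carousel, at the height of the spokes (115 mm above the worktop). The steel hub there has a radius of 19 mm and ends 133 mm above the worktop
- spoke_0 (a point): centre of the black ball (20 mm across) on the end of a spoke, 108 mm from the axis. The four spokes are level steel rods 12 mm thick, 115 mm above the worktop, 90 degrees apart, each midway between two seats as seen from above; they turn with board and cups
- spoke_1 (a point): the same on the next spoke, a quarter turn anticlockwise of spoke_0 as seen from above
- spoke_2 (a point): the same on the spoke half a turn from spoke_0
- spoke_3 (a point): the same on the spoke half a turn from spoke_1
- carousel (a joint): angle of the carousel in rad, 0 at the start, growing anticlockwise as seen from above; turns either way, more than a full turn, and stays where it is left (about 0.12 N m of friction)
- fill_mark (a point): the filling place: the point on the board's top level, 115 mm from the carousel's axis in the direction of the red pointer, where the empty cup's centre must come. The pointer is a red cone 26 mm above the worktop just outside the board that points level at the axis, its tip 169 mm from the axis
- swing_arm (a joint): angle of the nozzle's swing arm in rad about its upright post: 0 fully away, 1.586 at its stop, where the nozzle is over fill_mark; grows anticlockwise as seen from above; starts between 0 and 0.35 and stays where it is left (about 0.08 N m of friction)
- swing_pivot (a point): point on the axis of the arm's post, at the height of the middle of the arm (132 mm above the worktop); the post ends 152 mm above the worktop. A thin upright stop pin stands 33 mm from the axis on the side where the arm arrives
- push_pad (a point): middle of the arm's black rubber pad, a good place to push, 72 mm out from the pivot. The arm is a level bar 15 mm wide and 15 mm high (125 to 140 mm above the worktop), running straight from the pivot to over the nozzle; the pad is 46 mm long
- nozzle_tip (a point): lower tip of the steel piping nozzle that hangs in a blue ring (35 mm across) from the arm's end, 125 mm out from the pivot, 76 mm above the worktop
- shaker: sugar shaker, 44 mm across, 90 mm high, standing loose; origin at the centre of its underside; leave it alone
- jar: spice jar with a dark cap, 44 mm across, 105 mm high, standing loose; origin at the centre of its underside; leave it alone

How it is judged:
By the outcome, as a careful person would: the job done as asked, in the order asked, and still so for the second after the job is handed in, with the robot touching nothing.
It also fails if it takes over 64 s, if anything falls off the work surface, if the arm or the gripper's body presses on something with over 40 N, if the wrist force passes 120 N, or if a joint passes its speed limit or range.

### The arm

A 6-joint arm with a two-finger parallel gripper is mounted at the origin on the work surface; the furniture and walls round the work are solid. World frame = base frame: x ahead of the robot, y to its left, z up, the work surface at z = 0. Lengths are in m, angles in rad, forces in N, time in s.
With the tool pointing down it reaches from about 0.3 to 0.875 m from the base axis. Payload 6.4 kg.
Tool frame: the origin (TCP) lies midway between the tips of the shut fingers; the grasp point (between the pads) lies 19 mm behind it; z points along the fingers, y is the line along which they close (so a half turn about z gives the same grasp; the last joint's range is limited). The gripper opens to 88 mm and grips with 3 to 60 N. Pads are 18 mm wide; open, the fingers measure 123 mm over their backs; the gripper's body (75 mm by 187 mm) begins 45 mm behind the grasp point.
Start: joints at [0.916, 0.181, 1.607, -0, 1.354, -0.206], TCP at [0.249, 0.518, 0.239] pointing down, gripper open.
Joint ranges: [-2.99, 2.99], [-0.89, 2.07], [0.3, 2.58], [-1.14, 4.28], [0, 2.63], [-3.12, 3.12]. Speed limits (rad/s): [2.57, 2.57, 3.01, 3.14, 3.14, 3.14].

### API

Orientations are given as a unit quaternion [w, x, y, z].
In Python, from workcell import bot gives the robot as it stands.
- The arm moves only by the tool jog_arm, never from a script. Its argument "series" is a list of rows, each a list of 3 entries, a list of its own where there are three numbers: the shift along the tool's x, y, z normalised to -1 to 1, where 1 is 0.2 m, then the turn, a rotation vector about the tool's x, y, z normalised to -1 to 1, where 1 is 45 degrees, then the opening, from 0 (shut) to 1 (fully open). In form: [[[x, y, z], [ax, ay, az], grip], ...]. A call has 1 to 12 rows; each row shifts and turns the commanded pose from where the row before left it, along the tool's axes as they then stand; what a row does not reach is not made up. A row lasts 1/8 s, in which the tool goes at most 62.5 mm and 10.7 degrees, less where a joint would pass 70% of its speed; a pose out of reach is approached as far as the arm can. A call with a number of a shift or a turn outside -1 to 1 is refused whole. A call with a gripper value outside its range is refused whole. The fingers move at their own pace and stop on an object; "force" is the grip in N (left out, the last holds). Time passes only in rows, so rows that do not move let the fingers close. It gives the time, the measured TCP pose, the force, the opening and the grip force at its end, in the units of the state.
- bot.get_obs(): the state, without advancing time (a new reading comes with each control period).
- bot.snapshot(name): name is "scene" or "top"; returns the picture (420x560x3 uint8, red, green, blue); there is no depth.
- bot.camera_model(name): a dict with "intrinsics" (3x3 intrinsics, pixels), "k1" (the pictures are not rectified: a ray, as slopes to the right and down, at radius r is drawn at 1 + k1 r^2 times it, then the intrinsics apply), "extrinsics" (4x4, takes a point from camera to world coordinates). Camera axes: x right, y down, z forward; pixel columns grow to the right and rows downward; lengths in m; the calibration is good to about 2 mm. A picture is of the moment at which its call begins. camera_model takes no time and is no camera call.
- bot.hand_in(): hands the job in; it is judged then, once.
The state is a dict: "t": time; "joint_pos": joint angles; "joint_vel": joint speeds; "joint_torque": joint torques, N m; "position": TCP position; "tool_rot": TCP orientation; "ft_force": force on the tool from outside, world axes, zero at the start; "wrist_torque": the same for the moment, N m; "width": finger opening in m; "grip_force": force on a finger pad.
Only numpy, scipy, OpenCV 4.12 (cv2) and the standard library are available. Lean on these libraries where they do the work, as an engineer would, in place of code of your own. Each camera call takes 0.05 s, during which the arm holds its last target. There are 200 camera calls.

## Working session

There is one attempt and no reset: what is moved stays moved. The work goes in short steps, Python scripts to look and compute and a tool call to move; the robot and the scene stay as the last step left them, time stands still between calls to the robot, and variables do not carry over. Pictures are saved under pics/ and viewed, at most 10 in all, crops included, and the job is handed in when it is done.

Besides the shell and the picture viewer there is one more tool, called after "Emit:" by a JSON object that holds its "method" and its "body", one argument or row to a line. jog_arm: Moves the arm, as the interface text tells. Its arguments: {"type":"object","properties":{"series":{"type":"array"},"force":{"type":"number"}},"required":["series"]}

```bash
mkdir -p pics
python3 - <<'E'
from workcell import bot
import cv2,numpy as np
for n in("scene","top"):
    im=bot.snapshot(n); cv2.imwrite(f"pics/{n}0.png",im[:,:,::-1]); c=bot.camera_model(n); print(n,c)
o=bot.get_obs();print(o["t"],o["position"],o["tool_rot"],o["width"])
E
```

```text
scene {'intrinsics': array([[428.64260666,   0.        , 286.21411979],
       [  0.        , 428.64260666, 212.16946399],
       [  0.        ,   0.        ,   1.        ]]), 'k1': 0.04599750202141821, 'extrinsics': array([[ 0.69014829, -0.36448804,  0.62517502, -0.25081633],
       [-0.72366099, -0.35139792,  0.59399855, -0.89394005],
       [ 0.00317984, -0.86236186, -0.50628245,  0.79253468],
       [ 0.        ,  0.        ,  0.        ,  1.        ]])}
top {'intrinsics': array([[528.70306859,   0.        , 280.77076619],
       [  0.        , 528.70306859, 216.39439873],
       [  0.        ,   0.        ,   1.        ]]), 'k1': -0.13845151955110543, 'extrinsics': array([[-0.00373784, -0.98344589,  0.18116347,  0.29899867],
       [-0.99997978,  0.00460792,  0.00438211, -0.09795501],
       [-0.00514436, -0.18114343, -0.98344323,  1.46175262],
       [ 0.        ,  0.        ,  0.        ,  1.        ]])}
0.1 [0.2491673  0.51768893 0.23790817] [-3.36816309e-04  2.22532124e-01  9.74925045e-01 -7.05466533e-04] 0.08783934862307356
```

View pics/top0.png

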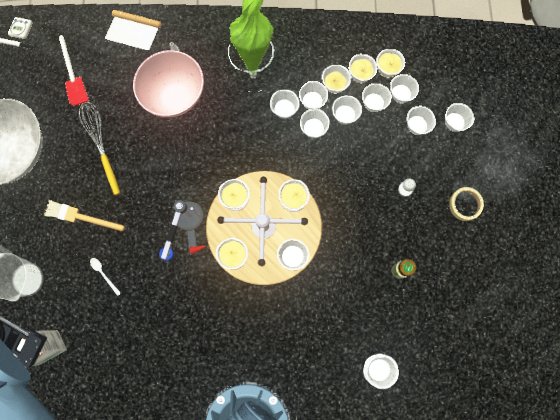

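View pics/scene0.png

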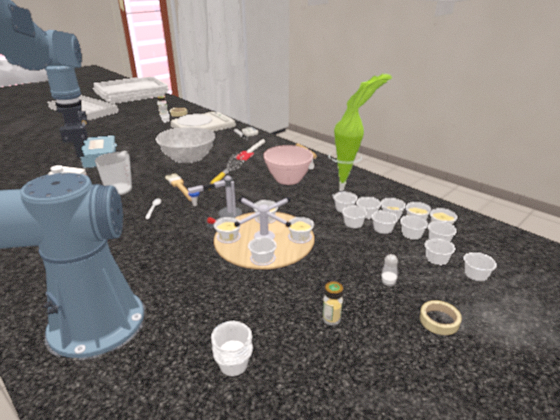

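The top view shows the carousel hub near (263,221) and the black balls at (263,181), (221,220), (262,262) and (305,221). The empty cup is at (293,254), the red pointer near (198,249), and the swing arm runs from the post near (188,212) to the blue ring at (166,253). Next I'll measure these and enlarge the area.

```bash
cat > h.py <<'E'
from workcell import bot
import cv2,numpy as np
def plane(n,uv,z):
    c=bot.camera_model(n);K=c["intrinsics"];E=c["extrinsics"]
    d=(np.array(uv,float)-K[:2,2])/K[0,0]; s=d.copy()
    for _ in range(20): s=d/(1+c["k1"]*(s@s))
    r=E[:3,:3]@np.r_[s,1]; o=E[:3,3]
    return (o+r*(z-o[2])/r[2])[:2]
def blobs(m,mn=8):
    n,_,st,ce=cv2.connectedComponentsWithStats(m.astype(np.uint8))
    return [(ce[i],st[i]) for i in range(1,n) if st[i,4]>=mn]
def crop(im,name,x0,y0,w,h,k):
    cv2.imwrite(name,cv2.resize(im[y0:y0+h,x0:x0+w,::-1],None,fx=k,fy=k,interpolation=cv2.INTER_CUBIC))
E
python3 - <<'E'
from h import *
im=bot.snapshot("top"); crop(im,"pics/c1.png",145,160,190,140,4)
im2=bot.snapshot("scene"); crop(im2,"pics/c2.png",180,160,150,120,5)
h=cv2.cvtColor(im,cv2.COLOR_RGB2HSV);R=np.zeros(h.shape[:2],bool);R[165:290,150:330]=1
H,S,V=[h[...,i].astype(int) for i in range(3)]
print("red",[(c.round(1),s,plane("top",c,.026).round(4)) for c,s in blobs(R&((H<6)|(H>174))&(S>170)&(V>100))])
print("blue",[(c.round(1),s,plane("top",c,.1325).round(4)) for c,s in blobs(R&(abs(H-115)<15)&(S>150)&(V>80))])
yy,xx=np.mgrid[:420,:560];D=R&(np.hypot(xx-263,yy-222)<52)
B=[(c,s) for c,s in blobs(D&(V<50),10)]
P=[plane("top",c,.115) for c,s in B]
for (c,s),p in zip(B,P):print("ball",c.round(1),s[4],p.round(4))
print("axis",np.mean(P,0))
E
```

```text
red [(array([195.8, 248.7]), array([190, 246,  16,   8,  63], dtype=int32), array([0.4746, 0.142 ]))]
blue [(array([160.4, 252.1]), array([159, 248,   4,  10,  19], dtype=int32), array([0.4529, 0.215 ])), (array([169.7, 255. ]), array([165, 249,   8,  12,  38], dtype=int32), array([0.4454, 0.1908]))]
axis nan
  return _methods._mean(a, axis=axis, dtype=dtype,
  ret = ret.dtype.type(ret / rcount)
```

View pics/c1.png

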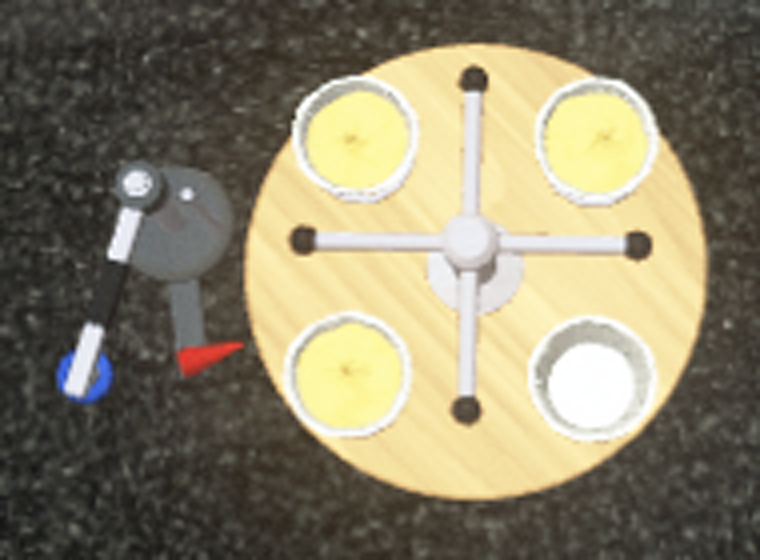

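View pics/c2.png

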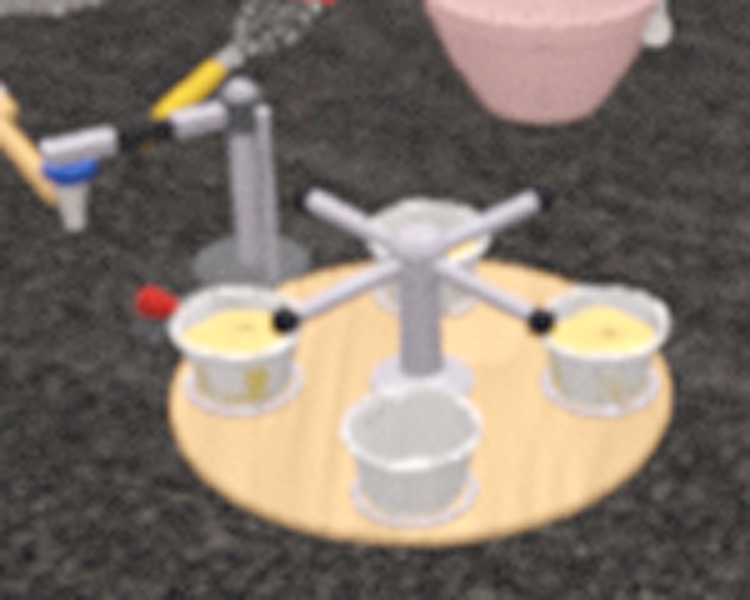

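The crop shows the balls at (474,78), (303,240), (638,245) and (467,409), and the pointer tip at (244,346). The post top is at (137,182), the pad at (108,292) and the empty cup's rim centre at (593,378). In the scene view the arm is swung away to the left, with the stop pin to the right of the post.

Run:
```python
from h import *
f=lambda u,v,z:plane("top",(145+(u+.5)/4-.5,160+(v+.5)/4-.5),z)
P=[f(474,78,.118),f(303,240,.118),f(467,409,.118),f(638,245,.118)]
ax=np.mean(P,0);print("balls",np.round(P,4),"axis",ax, "hub",f(468,240,.133))
pol=lambda p:(np.hypot(*(p-ax)),np.degrees(np.arctan2(*(p-ax)[::-1])))
for p in P:print(pol(p))
for n,a in dict(tip=(244,346,.026),empty=(593,378,.068),y1=(355,139,.068),y2=(596,141,.068),y3=(348,375,.068)).items(): print(n,f(*a),pol(f(*a)))
pv=f(137,182,.152);print("pivot",pv,"pad",f(108,292,.14),"ring",f(84,375,.125),"bar end",f(75,390,.14))
tp=pol(f(244,346,.026))[1]; t=np.radians(tp);m=ax+.115*np.array([np.cos(t),np.sin(t)]);print("fill",m,np.hypot(*(m-pv)),np.degrees(np.arctan2(*(m-pv)[::-1])))
```

```text
balls [[ 0.6461 -0.0461]
 [ 0.5388  0.0644]
 [ 0.429  -0.0421]
 [ 0.5345 -0.1522]] axis [ 0.53707479 -0.04400943] hub [ 0.53561338 -0.04311158]
(np.float64(0.10902682247117187), np.float64(-1.0920686856003308))
(np.float64(0.10837541092721009), np.float64(89.10492751762588))
(np.float64(0.10813883900823176), np.float64(178.99574716754438))
(np.float64(0.10821025649157331), np.float64(-91.36501500639055))
tip [0.48150066 0.11494446] (np.float64(0.1683889088451189), np.float64(109.27086379797595))
empty [ 0.45402512 -0.12341097] (np.float64(0.11489931339196031), np.float64(-136.28646500707052))
y1 [0.61693973 0.03629425] (np.float64(0.11325674181730495), np.float64(45.1569496298351))
y2 [ 0.61469184 -0.12668883] (np.float64(0.11340321125340781), np.float64(-46.80886885403135))
y3 [0.45661112 0.03899546] (np.float64(0.11560369482163826), np.float64(134.10937272949775))
pivot [0.57065001 0.16709198] pad [0.50176773 0.18597489] ring [0.45037708 0.20309892] bar end [0.43914374 0.20519453]
fill [0.49912084 0.06454699] 0.12502758582789922 -124.8972953454801
```

Emit:
{"method": "jog_arm", "body": {
  "series": [
    [[-0.185, -0.136, 0], [0, 0, 0], 0],
    [[-0.185, -0.136, 0], [0, 0, 0], 0],
    [[-0.185, -0.136, 0], [0, 0, 0], 0],
    [[-0.185, -0.136, 0], [0, 0, 0], 0],
    [[-0.185, -0.136, 0], [0, 0, 0], 0],
    [[-0.185, -0.136, 0], [0, 0, 0], 0],
    [[-0.185, -0.136, 0], [0, 0, 0], 0],
    [[-0.185, -0.136, 0], [0, 0, 0], 0],
    [[-0.185, -0.136, 0], [0, 0, 0], 0],
    [[-0.185, -0.136, 0], [0, 0, 0], 0],
    [[-0.185, -0.136, 0], [0, 0, 0], 0],
    [[-0.185, -0.136, 0], [0, 0, 0], 0]
  ]
}}

```text
t: 1.7
position: [0.5084, 0.0299, 0.2387]
tool_rot: [0.0, 0.223, 0.975, 0.0]
ft_force: [0.9, 0.2, 0.1]
width: 0.0004
grip_force: 0.0
```

Emit:
{"method": "jog_arm", "body": {
  "series": [
    [[0, 0, 0], [0, 0, -0.137], 0],
    [[0, 0, 0], [0, 0, -0.137], 0],
    [[0, 0, 0], [0, 0, -0.137], 0],
    [[0, 0, 0], [0, 0, -0.137], 0],
    [[0, 0, 0], [0, 0, 0], 0],
    [[0, 0, 0], [0, 0, 0], 0]
  ]
}}

```text
t: 2.45
position: [0.5078, 0.0314, 0.2387]
tool_rot: [-0.0, 0.01, 1.0, 0.0]
ft_force: [-0.7, -0.4, 0.2]
width: 0.0006
grip_force: 0.0
```

Emit:
{"method": "jog_arm", "body": {
  "series": [
    [[0, 0, 0.14], [0, 0, 0], 0],
    [[0, 0, 0.14], [0, 0, 0], 0],
    [[0, 0, 0.14], [0, 0, 0], 0],
    [[0, 0, 0.14], [0, 0, 0], 0],
    [[0, 0, 0.14], [0, 0, 0], 0],
    [[0, 0, 0], [0, 0, 0], 0],
    [[0, 0, 0], [0, 0, 0], 0]
  ]
}}

```text
t: 3.32
position: [0.5085, 0.0313, 0.0997]
tool_rot: [0.001, 0.009, 1.0, -0.0]
ft_force: [0.8, 0.6, 0.4]
width: 0.0003
grip_force: 0.0
```

Run:
```python
from h import *
a=bot.snapshot("top")[160:300,145:335];b=bot.snapshot("scene")[140:290,130:330]
a=cv2.resize(a,(400,295));b=cv2.resize(b,(400,300))[:295]
cv2.imwrite("pics/d1.png",np.hstack([a,b])[:,:,::-1])
```

```text
(no output)
```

View pics/d1.png

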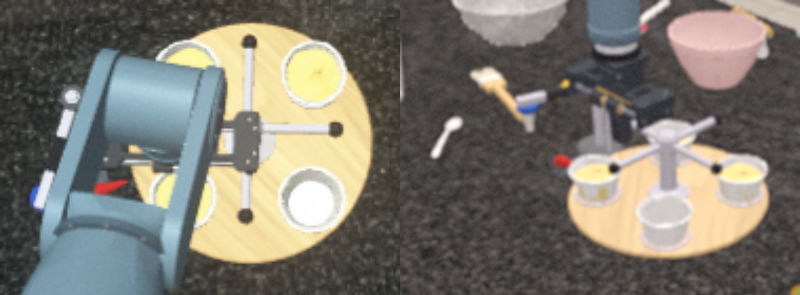

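The fingers sit on the near side of the left spoke, well above the cups. I'll push that spoke clockwise along an arc.

Emit:
{"method": "jog_arm", "body": {
  "series": [
    [[-0.055, 0, 0], [0, 0, 0], 0],
    [[-0.033, 0.0055, 0], [0, 0, 0.111], 0],
    [[-0.033, 0.0055, 0], [0, 0, 0.111], 0],
    [[-0.033, 0.0055, 0], [0, 0, 0.111], 0],
    [[-0.033, 0.0055, 0], [0, 0, 0.111], 0],
    [[-0.033, 0.0055, 0], [0, 0, 0.111], 0],
    [[-0.033, 0.0055, 0], [0, 0, 0.111], 0],
    [[-0.033, 0.0055, 0], [0, 0, 0.111], 0],
    [[-0.033, 0.0055, 0], [0, 0, 0.111], 0],
    [[-0.033, 0.0055, 0], [0, 0, 0.111], 0],
    [[-0.033, 0.0055, 0], [0, 0, 0.111], 0],
    [[0, 0, 0], [0, 0, 0], 0]
  ]
}}

```text
t: 4.92
position: [0.5829, 0.0151, 0.0993]
tool_rot: [0.001, 0.43, 0.903, 0.0]
ft_force: [-0.6, -0.4, -0.6]
width: 0.0009
grip_force: 0.0
```

```bash
cat >> h.py <<'E'
AX=np.array([.5365,-.0437])
def tf():
    from scipy.spatial.transform import Rotation as Ro
    o=bot.get_obs();q=o["tool_rot"];R=Ro.from_quat([*q[1:],q[0]]).as_matrix();d=np.asarray(o["position"])[:2]-AX
    return dict(t=o["t"],yaw=np.degrees(np.arctan2(R[1,1],R[0,1])),rel=(d@R[:2,:2]).round(4),z=o["position"][2],F=np.round(o["ft_force"],1))
def two(name):
    a=cv2.resize(bot.snapshot("top")[160:300,145:335],(400,295));b=cv2.resize(bot.snapshot("scene")[140:290,130:330],(400,300))[:295]
    cv2.imwrite(name,np.hstack([a,b])[:,:,::-1])
E
python3 -c "
from h import *
print(tf());two('pics/d2.png')"
```

```text
{'t': 4.925, 'yaw': np.float64(39.023338379402844), 'rel': array([0.0164, 0.0731]), 'z': np.float64(0.09932036454827078), 'F': array([-0.6, -0.4, -0.6])}
```

View pics/d2.png

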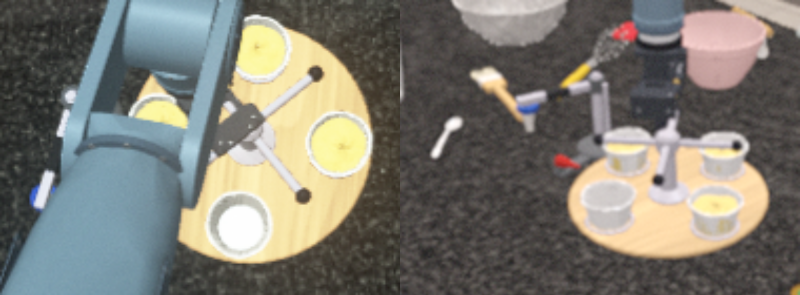

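The carousel has turned about 52° clockwise without touching anything else. I'll continue and slow down at the end.

Emit:
{"method": "jog_arm", "body": {
  "series": [
    [[-0.033, 0.0055, 0], [0, 0, 0.111], 0],
    [[-0.033, 0.0055, 0], [0, 0, 0.111], 0],
    [[-0.033, 0.0055, 0], [0, 0, 0.111], 0],
    [[-0.033, 0.0055, 0], [0, 0, 0.111], 0],
    [[-0.033, 0.0055, 0], [0, 0, 0.111], 0],
    [[-0.033, 0.0055, 0], [0, 0, 0.111], 0],
    [[-0.033, 0.0055, 0], [0, 0, 0.111], 0],
    [[-0.033, 0.0055, 0], [0, 0, 0.111], 0],
    [[-0.0165, 0.0028, 0], [0, 0, 0.0555], 0],
    [[-0.0165, 0.0028, 0], [0, 0, 0.0555], 0],
    [[-0.008, 0.0014, 0], [0, 0, 0.028], 0],
    [[0, 0, 0], [0, 0, 0], 0]
  ]
}}

```text
t: 6.52
position: [0.6098, -0.0378, 0.0989]
tool_rot: [0.0, 0.75, 0.662, -0.0]
ft_force: [0.1, 0.3, -0.0]
width: 0.0005
grip_force: 0.2
```

```bash
python3 -c "
from h import *
print(tf());im=bot.snapshot('top');crop(im,'pics/d3.png',145,160,190,140,4)"
```

```text
{'t': 6.525, 'yaw': np.float64(-7.167212203261089), 'rel': array([0.0149, 0.072 ]), 'z': np.float64(0.09887451954455732), 'F': array([ 0.1,  0.3, -0. ])}
```

View pics/d3.png

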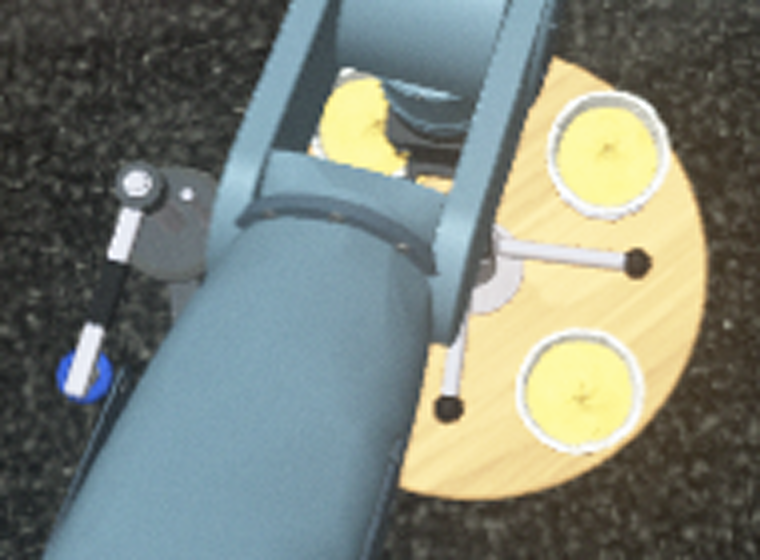

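The balls at crop pixels (638,263) and (449,408) give the carousel angle now.

```bash
cat >> h.py <<'E'
f=lambda u,v,z:plane("top",(145+(u+.5)/4-.5,160+(v+.5)/4-.5),z)
pol=lambda p,ax=np.array([.53707,-.0440]):(np.hypot(*(p-ax)).round(4),np.degrees(np.arctan2(*(p-ax)[::-1])).round(2))
E
python3 -c "
from h import *
print(pol(f(638,263,.118)),pol(f(449,408,.118)))"
```

```text
(np.float64(0.109), np.float64(-97.56)) (np.float64(0.1083), np.float64(172.91))
```

Emit:
{"method": "jog_arm", "body": {
  "series": [
    [[-0.019, 0.0035, 0], [0, 0, 0.0667], 0],
    [[-0.019, 0.0035, 0], [0, 0, 0.0667], 0],
    [[-0.019, 0.0035, 0], [0, 0, 0.0667], 0],
    [[-0.019, 0.0035, 0], [0, 0, 0.0667], 0],
    [[-0.013, 0.0024, 0], [0, 0, 0.0444], 0],
    [[-0.0063, 0.0012, 0], [0, 0, 0.0222], 0],
    [[-0.0063, 0.0012, 0], [0, 0, 0.0222], 0],
    [[0, 0, 0], [0, 0, 0], 0],
    [[0, 0, 0], [0, 0, 0], 0]
  ]
}}

```text
t: 7.7
position: [0.6084, -0.0585, 0.0987]
tool_rot: [-0.0, 0.835, 0.55, -0.0]
ft_force: [0.9, 1.3, 0.2]
width: 0.0005
grip_force: 0.5
```

```bash
python3 -c "
from h import *
print(tf(),'board',f(476,271,.02));im=bot.snapshot('top');crop(im,'pics/d4.png',145,160,190,140,4)"
```

```text
{'t': 7.7, 'yaw': np.float64(-23.20543813096322), 'rel': array([0.0148, 0.0719]), 'z': np.float64(0.0986938779900687), 'F': array([0.9, 1.3, 0.2])} board [ 0.53395758 -0.04403576]
```

View pics/d4.png

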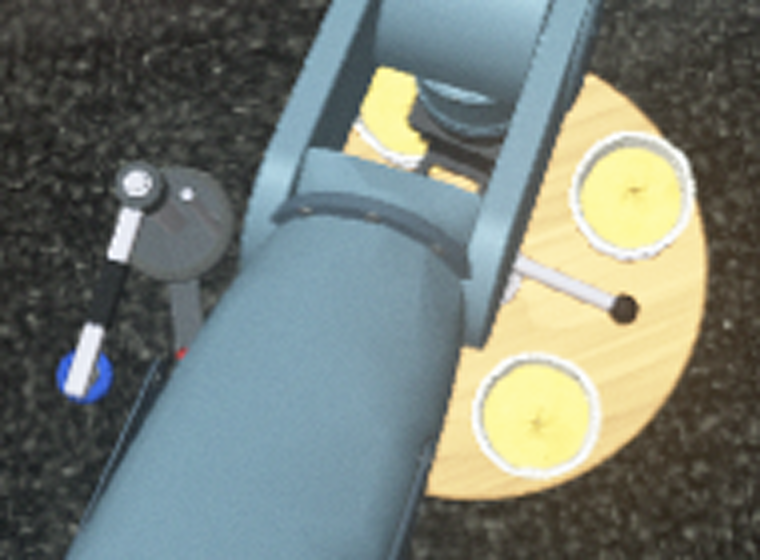

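The ball at (624,308) gives the angle again. I'll refine the axis at board height with a circle fit to the board outline in the first picture, and fit the pointer's axis and tip there too.

Run:
```python
from h import *
from scipy.optimize import least_squares
im=cv2.imread("pics/top0.png")[:,:,::-1].copy();h=cv2.cvtColor(im,cv2.COLOR_RGB2HSV);g=im.max(2)
m=((g>120)).astype(np.uint8);m[:165]=0;m[290:]=0;m[:,:203]=0;m[:,330:]=0
c=max(cv2.findContours(m,0,1)[0],key=cv2.contourArea)
P=np.array([plane("top",p[0],.02) for p in c])
def rs(q):return np.hypot(P[:,0]-q[0],P[:,1]-q[1])-q[2]
r=least_squares(rs,[.535,-.044,.16],loss="soft_l1",f_scale=.001);print("board",r.x,np.median(abs(r.fun)))
H,S,V=[h[...,i].astype(int) for i in range(3)]
w=np.zeros(H.shape,bool);w[240:262,185:210]=1
red=w&((H<8)|(H>172))&(S>140)&(V>90);v,u=np.nonzero(red);Q=np.array([plane("top",p,.026) for p in zip(u,v)])
d=np.linalg.svd(Q-Q.mean(0))[2][0];d*=-np.sign(d[1]);print("red",Q.mean(0),np.degrees(np.arctan2(*-d[::-1])),u.max(),plane("top",(u.max()+.5,v[u.argmax()]),.026))
for ax in (np.array([.53707,-.044]),r.x[:2]):print(pol(f(244,346,.026),ax),pol(Q.mean(0),ax))
print(pol(f(624,308,.118)),"cups",[(pol(f(*a,.068)),pol(f(*a,.068),r.x[:2])) for a in((632,195),(536,416))])
```

```text
board [ 0.53698132 -0.04341214  0.15977428] 0.0006879882284688554
red [0.47490355 0.14113379] 108.21446101555956 205 [0.48461207 0.11535172]
(np.float64(0.1684), np.float64(109.27)) (np.float64(0.1953), np.float64(108.56))
(np.float64(0.1678), np.float64(109.31)) (np.float64(0.1947), np.float64(108.59))
(np.float64(0.1079), np.float64(-113.81)) cups [((np.float64(0.1139), np.float64(-69.28)), (np.float64(0.1145), np.float64(-69.34))), ((np.float64(0.1158), np.float64(-158.95)), (np.float64(0.1159), np.float64(-158.66)))]
```

Axis estimates agree. Pointer direction is about 108.8°, so about 2.6° of turn remains. I'll push that, back off, rise and go over to the swing arm, which uncovers the carousel for a check.

Emit:
{"method": "jog_arm", "body": {
  "series": [
    [[-0.008, 0.0015, 0], [0, 0, 0.029], 0],
    [[-0.008, 0.0015, 0], [0, 0, 0.029], 0],
    [[0, 0, 0], [0, 0, 0], 0],
    [[0, 0, 0], [0, 0, 0], 0],
    [[0.03, 0, 0], [0, 0, 0], 0],
    [[0.045, 0, 0], [0, 0, 0], 0],
    [[0, 0, -0.2], [0, 0, 0], 0],
    [[0, 0, -0.25], [0, 0, 0], 0],
    [[0, 0, -0.25], [0, 0, 0], 0]
  ]
}}

```text
t: 8.88
position: [0.6141, -0.0473, 0.2399]
tool_rot: [-0.0, 0.847, 0.531, -0.0]
ft_force: [0.9, 0.3, -0.5]
width: 0.0003
grip_force: 0.0
```

Emit:
{"method": "jog_arm", "body": {
  "series": [
    [[0.138, -0.15, 0], [0, 0, 0], 0],
    [[0.138, -0.15, 0], [0, 0, 0], 0],
    [[0.138, -0.15, 0], [0, 0, 0], 0],
    [[0.138, -0.15, 0], [0, 0, 0], 0],
    [[0.138, -0.15, 0], [0, 0, 0], 0],
    [[0.138, -0.15, 0], [0, 0, 0], 0],
    [[0.138, -0.15, 0], [0, 0, 0], 0],
    [[0, 0, 0], [0, 0, -0.117], 0],
    [[0, 0, 0], [0, 0, -0.117], 0],
    [[0, 0, 0], [0, 0, 0], 0]
  ]
}}

```text
t: 10.12
position: [0.5092, 0.2179, 0.2387]
tool_rot: [-0.0, 0.795, 0.607, -0.0]
ft_force: [-0.1, -0.8, -0.1]
width: 0.0006
grip_force: 0.0
```

```bash
python3 -c "
from h import *
print(tf());im=bot.snapshot('top');cv2.imwrite('pics/full5.png',im[:,:,::-1]);crop(im,'pics/d5.png',145,160,190,140,4)"
```

```text
{'t': 10.125, 'yaw': np.float64(-15.299431036821174), 'rel': array([ 0.2452, -0.0954]), 'z': np.float64(0.23865895057237158), 'F': array([-0.1, -0.8, -0.1])}
```

View pics/d5.png

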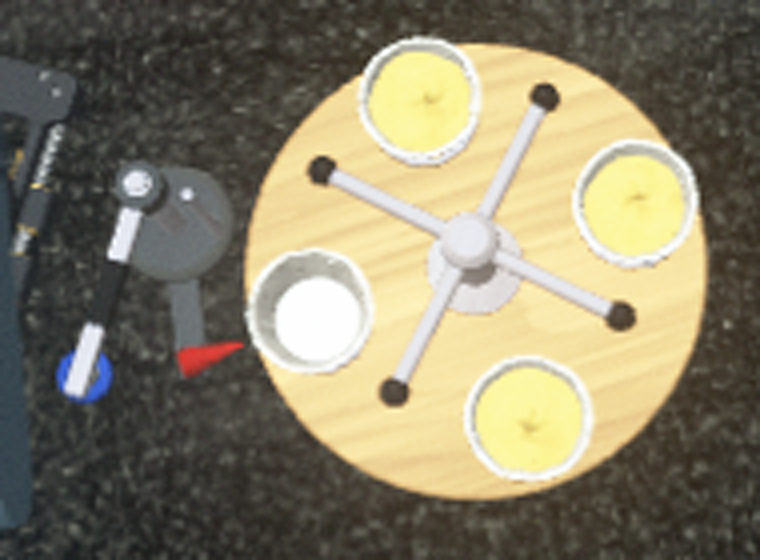

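The view is clear now. Balls are at (545,97), (321,170), (395,392) and (621,316), the empty cup's rim centre is at (311,311), and the pointer tip is at (244,346).

```bash
python3 -c "
from h import *
a=[pol(f(*p,.118)) for p in((545,97),(321,170),(395,392),(621,316))];print(a,np.mean([(x[1]+45)%90-45 for x in a]))
print('rim',f(311,311,.068),pol(f(311,311,.068)),'floor',pol(f(320,319,.023)))
im=cv2.imread('pics/full5.png')[:,:,::-1].astype(int)
for z,thr in((.024,235),):
  m=(im.min(2)>thr);m[:,:203]=0;m[:,240:]=0;m[:222]=0;m[255:]=0
  print([(c,s[4],pol(plane('top',c,z))) for c,s in blobs(m,30)])
"
```

```text
[(np.float64(0.1075), np.float64(-26.85)), (np.float64(0.1085), np.float64(63.8)), (np.float64(0.1083), np.float64(153.75)), (np.float64(0.1083), np.float64(-116.74))] -26.51
rim [0.49956541 0.06425111] (np.float64(0.1146), np.float64(109.11)) floor (np.float64(0.1133), np.float64(108.86))
[(array([224.75603865, 240.00724638]), np.int32(414), (np.float64(0.1134), np.float64(109.84)))]
```

The seat is at 108.5°, the cup at about 109° and the pointer at about 108.8°, so the cup is squarely at the pointer and at rest. Now the swing arm: first I descend beside the pad.

Emit:
{"method": "jog_arm", "body": {
  "series": [
    [[0, 0, 0.122], [0, 0, 0], 0],
    [[0, 0, 0.122], [0, 0, 0], 0],
    [[0, 0, 0.122], [0, 0, 0], 0],
    [[0, 0, 0.122], [0, 0, 0], 0],
    [[0, 0, 0.122], [0, 0, 0], 0],
    [[0, 0, 0], [0, 0, 0], 0],
    [[0, 0, 0], [0, 0, 0], 0]
  ]
}}

```text
t: 11.05
position: [0.5101, 0.2174, 0.1176]
tool_rot: [0.0, 0.795, 0.606, 0.0]
ft_force: [-0.1, -0.1, -0.1]
width: 0.0006
grip_force: 0.0
```

Emit:
{"method": "jog_arm", "body": {
  "series": [
    [[-0.07, 0, 0], [0, 0, 0], 0],
    [[-0.032, -0.0063, 0], [0, 0, -0.111], 0],
    [[-0.032, -0.0063, 0], [0, 0, -0.111], 0],
    [[-0.032, -0.0063, 0], [0, 0, -0.111], 0],
    [[-0.032, -0.0063, 0], [0, 0, -0.111], 0],
    [[-0.032, -0.0063, 0], [0, 0, -0.111], 0],
    [[-0.032, -0.0063, 0], [0, 0, -0.111], 0],
    [[-0.032, -0.0063, 0], [0, 0, -0.111], 0],
    [[-0.032, -0.0063, 0], [0, 0, -0.111], 0],
    [[-0.032, -0.0063, 0], [0, 0, -0.111], 0],
    [[-0.032, -0.0063, 0], [0, 0, -0.111], 0],
    [[0, 0, 0], [0, 0, 0], 0]
  ]
}}

```text
t: 12.55
position: [0.5018, 0.1399, 0.1176]
tool_rot: [0.001, 0.465, 0.885, 0.0]
ft_force: [0.7, 1.1, -0.5]
width: 0.0002
grip_force: 0.0
```

```bash
python3 -c "
import h;from h import *
h.AX=np.array([.5706,.1671])
print(tf());im=bot.snapshot('scene');cv2.imwrite('pics/e1.png',cv2.resize(im[140:290,130:330,::-1],(800,600)))"
```

```text
{'t': 12.55, 'yaw': np.float64(34.540472385189936), 'rel': array([ 0.0166, -0.0721]), 'z': np.float64(0.11764917596156355), 'F': array([ 0.7,  1.1, -0.5])}
```

View pics/e1.png

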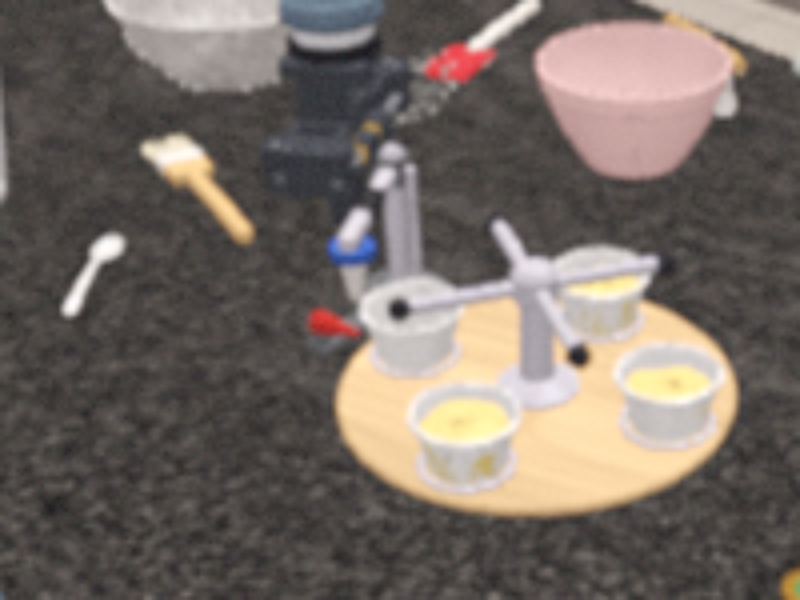

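The nozzle (at about (352,270) in the crop) is moving towards the empty cup and the carousel hasn't moved. That was my tenth picture, so from here I'll go by force and numbers.

Emit:
{"method": "jog_arm", "body": {
  "series": [
    [[-0.032, -0.0063, 0], [0, 0, -0.111], 0],
    [[-0.032, -0.0063, 0], [0, 0, -0.111], 0],
    [[-0.025, -0.005, 0], [0, 0, -0.089], 0],
    [[-0.013, -0.0025, 0], [0, 0, -0.044], 0],
    [[-0.013, -0.0025, 0], [0, 0, -0.044], 0],
    [[-0.006, -0.0012, 0], [0, 0, -0.022], 0],
    [[0, 0, 0], [0, 0, 0], 0]
  ]
}}

```text
t: 13.48
position: [0.514, 0.1197, 0.1169]
tool_rot: [0.0, 0.313, 0.95, 0.0]
ft_force: [-1.0, 0.3, 0.2]
width: 0.0009
grip_force: 0.2
```

Emit:
{"method": "jog_arm", "body": {
  "series": [
    [[-0.006, -0.0012, 0], [0, 0, -0.022], 0],
    [[-0.006, -0.0012, 0], [0, 0, -0.01], 0],
    [[0, 0, 0], [0, 0, 0], 0],
    [[0, 0, 0], [0, 0, 0], 0]
  ]
}}

```text
t: 13.98
position: [0.5158, 0.1179, 0.1167]
tool_rot: [0.0, 0.301, 0.954, 0.0]
ft_force: [0.1, -0.3, 1.0]
width: 0.0004
grip_force: 0.2
```

Emit:
{"method": "jog_arm", "body": {
  "series": [
    [[-0.005, 0, 0], [0, 0, 0], 0],
    [[0, 0, 0], [0, 0, 0], 0],
    [[0, 0, 0], [0, 0, 0], 0]
  ]
}}

```text
t: 14.35
position: [0.5161, 0.1176, 0.1167]
tool_rot: [-0.0, 0.3, 0.954, 0.0]
ft_force: [-3.8, 1.2, 3.1]
width: 0.0002
grip_force: 2.2
```

Emit:
{"method": "jog_arm", "body": {
  "series": [
    [[-0.006, 0, 0], [0, 0, 0], 0],
    [[0, 0, 0], [0, 0, 0], 0],
    [[0, 0, 0], [0, 0, 0], 0]
  ]
}}

```text
t: 14.72
position: [0.5162, 0.1175, 0.1166]
tool_rot: [-0.001, 0.3, 0.954, 0.0]
ft_force: [-7.7, 3.3, 6.3]
width: 0.0004
grip_force: 4.6
```

Force rises without motion, so the arm is at its stop. I'll back off and move clear: rise, then go out to +y.

Emit:
{"method": "jog_arm", "body": {
  "series": [
    [[0.03, 0, 0], [0, 0, 0], 0],
    [[0.08, 0, 0], [0, 0, 0], 0],
    [[0, 0, -0.2], [0, 0, 0], 0],
    [[0, 0, -0.25], [0, 0, 0], 0],
    [[0, 0, -0.25], [0, 0, 0], 0],
    [[0.2, 0.2, 0], [0, 0, 0], 0],
    [[0.2, 0.2, 0], [0, 0, 0], 0],
    [[0.2, 0.2, 0], [0, 0, 0], 0],
    [[0.2, 0, 0], [0, 0, 0], 0],
    [[0.2, 0, 0], [0, 0, 0], 0],
    [[0, 0, 0], [0, 0, 0], 0],
    [[0, 0, 0], [0, 0, 0], 0]
  ]
}}

```text
t: 16.23
position: [0.4044, 0.3422, 0.2568]
tool_rot: [0.0, 0.3, 0.954, 0.0]
ft_force: [-0.0, -0.6, 0.6]
width: 0.0002
grip_force: 0.0
```

```bash
python3 -c "
from h import *
im=bot.snapshot('top');h=cv2.cvtColor(im,cv2.COLOR_RGB2HSV).astype(int);H,S,V=[h[...,i] for i in range(3)]
R=np.zeros(H.shape,bool);R[165:290,195:330]=1
b=R&(abs(H-115)<15)&(S>150)&(V>80);v,u=np.nonzero(b);print('ring',len(u),plane('top',((u.min()+u.max())/2,(v.min()+v.max())/2),.125))
print('balls',[(c.round(1),s[4],pol(plane('top',c,.118))) for c,s in blobs(R&(V<75)&(S<120),8) if pol(plane('top',c,.118))[0]<.13])
print(np.round(bot.get_obs()['joint_vel'],3),bot.get_obs()['ft_force'])"
```

```text
ring 5 [0.50402864 0.07164648]
balls []
[-0.016  0.008 -0.005  0.001  0.001 -0.   ] [ 0.39698527 -0.35909584  0.01246151]
```

```bash
python3 -c "
from h import *
im=bot.snapshot('top');h=cv2.cvtColor(im,cv2.COLOR_RGB2HSV).astype(int);H,S,V=[h[...,i] for i in range(3)]
R=np.zeros(H.shape,bool);R[165:290,195:330]=1
b=R&(abs(H-113)<18)&(S>90);print('ring',[(c.round(1),s,plane('top',c,.125).round(4)) for c,s in blobs(b,4)])
g=im.max(2);
for p in((545,97),(321,170),(395,392),(621,316)):
  x,y=145+p[0]/4,160+p[1]/4;x,y=int(x),int(y);w=g[y-7:y+8,x-7:x+8].astype(float)
  k=np.clip(130-w,0,None);yy,xx=np.mgrid[y-7:y+8,x-7:x+8];c=((k*xx).sum()/k.sum(),(k*yy).sum()/k.sum());print(w.min(),np.round(c,1),pol(plane('top',c,.118)))
"
```

```text
ring [(array([219.9, 234.5]), array([213, 228,  14,  13,  63], dtype=int32), array([0.4988, 0.0641]))]
74.0 [281.  183.6] (np.float64(0.1083), np.float64(-26.88))
69.0 [225. 202.] (np.float64(0.1085), np.float64(63.56))
80.0 [243.4 257.7] (np.float64(0.1084), np.float64(153.76))
81.0 [300.  238.7] (np.float64(0.1086), np.float64(-116.82))
```

The ring is at (0.499, 0.064), within 1 mm of the cup centre at (0.4996, 0.0643), and the carousel hasn't moved. Handing in.

```bash
python3 -c "
from workcell import bot
print(bot.hand_in())"
```

```text
the job is handed in; nothing more can be done
None
```

The job is handed in: the empty cup stands at rest within about 1° of the red pointer by my measurements, the swing arm was then pushed to its stop, and the nozzle hangs within about 1 mm of the cup's centre.

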